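Take the walnut crest off its hook and clamp it in the bench vise

TASK

Lift the dark wooden crest with the square foot up and off its hook, and stand it foot down on the vise's bed near the middle of the jaws, its flat faces towards them. Then let go of it and turn the vise's hand crank clockwise (as seen from the robot) until the jaws grip it firmly and it stands straight. Leave the round rosette hanging on its own hook, and do not disturb the bottle, brush and mallet.

Things in the scene. Friction and masses are not known exactly. Their poses are not given: they have to be found in the camera images.
- crest: The piece to clamp: dark-wood crest 18 mm thick (x), 163 tall (z), hung foot down. From below: square foot 60 wide (y), 50 tall; two round scrolls, 103 wide over both (z 52-95); hanging slot 24 wide (z 95-131); solid tab above it, 60 wide to z 147, 44 wide to the top. Origin: centre of the foot's underside. About 140 g; front and back alike.
- crest_tab (a point): Middle of the crest's tab, 155 mm above its origin (8 mm under its top): take it here from above, across its 18 mm thickness. Fingertips must end above the slot (24 mm below this point), through which the hook passes.
- rosette: Bystander on the other hook, the same wood, thickness, slot, tab and height, but its lower part is a round disc 94 mm across instead of scrolls and a square foot. Origin: centre of its lowest edge. It stays hanging.
- stand: Fixed stand: base 130 x 150 x 22 mm, post in its middle (18 mm), 200 mm crossbar along y with top at z 191, two steel hooks (8 mm rod) at y +85 and -85 that point to -x, level at z 205, turned up at the end (x -68) to z 220. A hung piece must rise 12 to 26 mm (best 19), then go 60 mm to the stand's -x to be clear. Origin: centre of the underside.
- hook_a (a point): On top of the hook at the stand's +y end, where a piece's slot rests (46 mm to -x of the crossbar). Axes as the stand's.
- hook_b (a point): The same on the hook at the stand's -y end.
- vise: Fixed grey bench vise on a board: bed 100 mm wide (y), its top at z 60 mm; the fixed jaw is at its +x end, the sliding jaw in front of it, the crank at its -x end. Jaws are 100 mm wide and rise to z 102 mm. Origin: centre of the underside; x points from crank to fixed jaw.
- seat (a point): On the vise's bed at the foot of the fixed jaw's face, at mid-width. Axes as the vise's: the gap between the jaws runs from here towards -x, z is up. A clamped crest has its origin 9 mm to -x of it.
- jaw: The sliding jaw of the vise. Origin: foot of its gripping face, mid-width, on the bed. The gap is its distance from point seat: 36 mm at crank 0, 28 to 36 mm at the start.
- crank (a joint): Angle of the vise's crank, rad: 0 with the arm straight up and the jaws widest; grows clockwise as seen from the crank's end (robot's side), closing the gap 8 mm per turn; starts at 0 to 6.28. The jaws touch an 18 mm piece at about 14.1, the crank stops at 15.08; 14.6 and above is firm. It stays where it is left (about 3 N to turn).
- crank_axis (a point): Fixed point on the crank's axis (85 mm above the table, along the vise's x), level with the middle of the grip. At crank angle a the grip's middle is 45 mm from it: -45 sin a along the vise's y, +45 cos a along z.
- crank_grip (a point): Middle of the crank's round wooden grip, a free-spinning sleeve 17 mm thick and 72 mm long along the vise's x, 54 mm in front of the crank arm: pinch it from above across its thickness and carry it round in a circle with the tool kept pointing down.
- bottle: Bystander: amber bottle 44 mm across, 100 mm tall, standing. Origin: centre of its underside.
- mallet: Bystander: small hammer-shaped mallet lying on the bench, 240 mm long. Origin under its middle.
- brush: Bystander: brush lying on the bench, 200 mm long. Origin under its middle.
Things that resemble listed ones, but are neither listed nor needed, are in the scene too. What is shaped like the stand but pink is not meant. What is shaped like the crest but purple is not meant.

How it is judged:
By the outcome, as a careful person would: the job done as asked, in the order asked, and still so for the second after the job is handed in, with the robot touching nothing.
It also fails if it takes over 72 s, if anything falls off the work surface, if the arm or the gripper's body presses on something with over 40 N, if the wrist force passes 120 N, or if a joint passes its speed limit or range.

ROBOT

A 6-joint arm with a two-finger parallel gripper is mounted at the origin on the work surface. World frame = base frame: x ahead of the robot, y to its left, z up, the work surface at z = 0. Lengths are in m, angles in rad, forces in N, time in s.
With the tool pointing down it reaches from about 0.275 to 0.775 m from the base axis. Payload 14.6 kg.
Tool frame: the origin (TCP) lies at the very end of the fingers, on their centre line; the grasp point (between the pads) lies behind it (r.hold_point_z is the z of the grasp point in the tool frame, in m); z points along the fingers, y is the line along which they close (so a half turn about z gives the same grasp; the last joint's range is limited). The gripper opens to 85 mm and grips with 20 to 120 N. Pads are 22 mm wide; open, the fingers measure 114 mm over their backs; the gripper's body (76 mm by 85 mm) begins 54 mm behind the grasp point. The pads swing forward as they close: fully open they stand 13 mm farther back than shut.
Start: joints at [-0.155, 0.263, -0.048, 1.259, 0, 1.415], TCP at [0.525, -0, 0.231] pointing down, gripper open.
Joint ranges: [-2.65, 2.65], [-0.89, 1.7], [-1.18, 1.37], [-2.13, 2.11], [-1.35, 1.29], [-3.14, 3.14]. Speed limits (rad/s): [1.89, 1.89, 2.57, 2.79, 3.14, 3.14].

INTERFACE

Orientations are given as a unit quaternion [x, y, z, w].
In Python, from workcell import r gives the robot as it stands.
- The arm moves only by the tool jog_arm, never from a script. Its argument "plan" is a list that holds one entry, the list of rows, each a list of 5 numbers: the closure, from 0 (fully open) to 1 (shut), then the shift along the tool's x, y, z scaled (see below), then the turn about the tool's z scaled (see below). In form: [[[jaw, tx, ty, tz, turn], ...]]. A call has 1 to 5 rows; each row is the pose to reach, as a shift and turn from the pose commanded when the call began, along the tool's axes at that moment, turning the shorter way round; what a row does not reach only later rows make up. The controller multiplies each number of a shift by 400 mm and each number of a turn by 180 degrees. A row lasts 1/10 s, in which the tool goes at most 50 mm and 8.59 degrees, less where a joint would pass 70% of its speed; a pose out of reach is approached as far as the arm can. A call with a number of a shift or a turn outside -1 to 1 is refused whole. A call with a gripper value outside its range is refused whole. The fingers move at their own pace and stop on an object; "grip_force" is the grip in N (left out, the last holds). Time passes only in rows, so rows that repeat a pose let the fingers close. It gives the time, the measured TCP pose, the force, the opening and the grip force at its end, in the units of the state.
- r.state(): the state, without advancing time (a new reading comes with each control period).
- r.get_image(name): name is "scene" or "side" or "wrist"; returns a dict with "pixels" (420x560x3 uint8, red, green, blue), "fx", "fy", "cx", "cy" (pixels), "rvec" (rotation vector, rad) and "tvec" (3), from world to camera coordinates, as OpenCV has them. Camera axes: x right, y down, z forward; pixel columns grow to the right and rows downward; lengths in m; the calibration is good to about 2 mm. A picture is of the moment at which its call begins. There is no depth.
- r.hand_in(): hands the job in; it is judged then, once.
The state is a dict: "t": time; "joint_pos": joint angles; "qd": joint speeds; "tau": joint torques, N m; "eef_pos": TCP position; "eef_rot": TCP orientation; "wrist_force": force on the tool from outside, world axes, zero at the start; "moment": the same for the moment, N m; "opening": finger opening in m; "gripper_force": force on a finger pad.
Only numpy, scipy, OpenCV 4.12 (cv2) and the standard library are available. Lean on these libraries where they do the work, as an engineer would, in place of code of your own. Each camera call takes 0.05 s, during which the arm holds its last target. There are 200 camera calls.

## Working session

There is one attempt and no reset: what is moved stays moved. The work goes in short steps, Python scripts to look and compute and a tool call to move; the robot and the scene stay as the last step left them, time stands still between calls to the robot, and variables do not carry over. Pictures are saved under pics/ and viewed, at most 10 in all, crops included, and the job is handed in when it is done.

Besides the shell and the picture viewer there is one more tool, called after "Emit:" as name(argument=value, ...), one argument or row to a line, values as JSON. jog_arm: Moves the arm, as the interface text tells. Its arguments: {"type":"object","properties":{"plan":{"type":"array","items":{"type":"array","items":{"type":"array","items":{"type":"number"}}}},"grip_force":{"type":"number"}},"required":["plan"]}

```bash
mkdir -p pics; ls; python3 - <<'E'
from workcell import r
import cv2,pickle,numpy as np
np.set_printoptions(precision=4,suppress=True)
d={}
for n in ("scene","side","wrist"):
    im=r.get_image(n); d[n]=im
    cv2.imwrite(f"pics/{n}0.png",im["pixels"][:,:,::-1])
    R=cv2.Rodrigues(np.array(im["rvec"],float))[0]
    print(n,im["fx"],im["cx"],im["cy"],"cam at",-R.T@np.array(im["tvec"]).ravel(),"fwd",R[2])
pickle.dump(d,open("im0.pkl","wb"))
print(r.state(),r.hold_point_z)
E
```

```text
pics
scene 390.5108142426226 279.1841915468843 207.97361389987233 cam at [1.3974 0.4666 0.894 ] fwd [-0.6664 -0.3976 -0.6307]
side 470.6459857554465 274.0396353716992 211.91441994168656 cam at [ 0.0404 -1.0765  0.9578] fwd [ 0.3706  0.7375 -0.5646]
wrist 304.1487139562229 280.30516544697093 206.7151434818362 cam at [0.5257 0.0764 0.3749] fwd [-0.0004 -0.2997 -0.954 ]
{'t': 0.15, 'joint_pos': array([-0.1553,  0.2634, -0.0488,  1.2594,  0.    ,  1.4155]), 'qd': array([-0.0006, -0.0006,  0.0016,  0.0002,  0.0007, -0.0007]), 'tau': array([  0.0024, -63.7823,  38.4649,   0.0105,  -0.0001,   0.0001]), 'eef_pos': array([0.5248, 0.    , 0.2309]), 'eef_rot': array([ 0.7071,  0.7071, -0.0002, -0.0003]), 'wrist_force': array([ 0.1369, -0.1109,  0.2001]), 'moment': array([ 0.0274,  0.0274, -0.0066]), 'gripper_force': 0.0, 'opening': 0.08560614600345133} -0.0187
```

View pics/scene0.png

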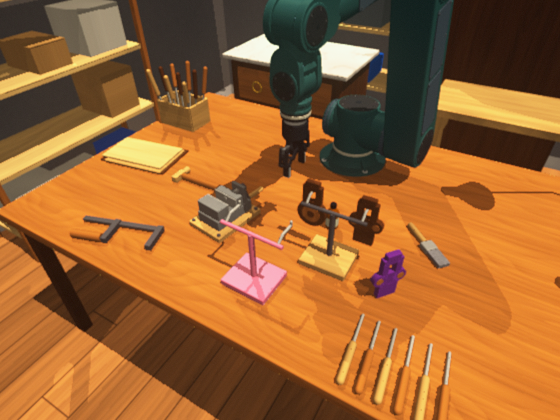

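View pics/side0.png

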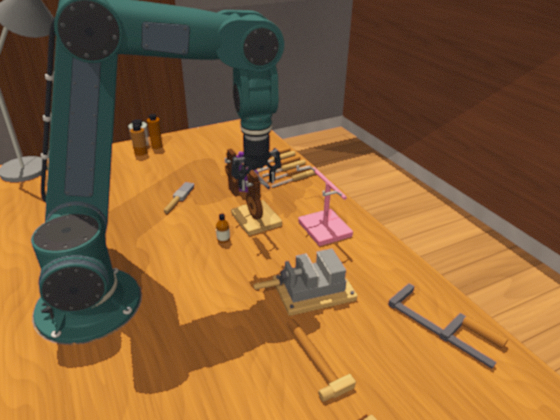

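The scene view shows the stand with the dark pieces at (312,203), which looks round, and (367,220), which looks square. A purple crest is at (388,275) and a pink stand at (255,265). The vise is at (225,210), with the mallet at (205,183) and the brush at (430,245). In the side view the vise is at (318,280), the bottle at (223,230) and the stand at (256,215).

Candidates for the crest are dark-left (312,203), dark-right (367,220) and purple (388,275). I'll check with a close crop.

```bash
python3 - <<'E'
import cv2,numpy as np
a=cv2.imread("pics/scene0.png")[160:290,185:415]; b=cv2.imread("pics/side0.png")[140:315,205:365]
cv2.imwrite("pics/cA.png",cv2.resize(a,None,fx=3.45,fy=3.45,interpolation=cv2.INTER_CUBIC))
cv2.imwrite("pics/cB.png",cv2.resize(b,None,fx=3.4,fy=3.4,interpolation=cv2.INTER_CUBIC))
E
```

```text
(no output)
```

View pics/cA.png

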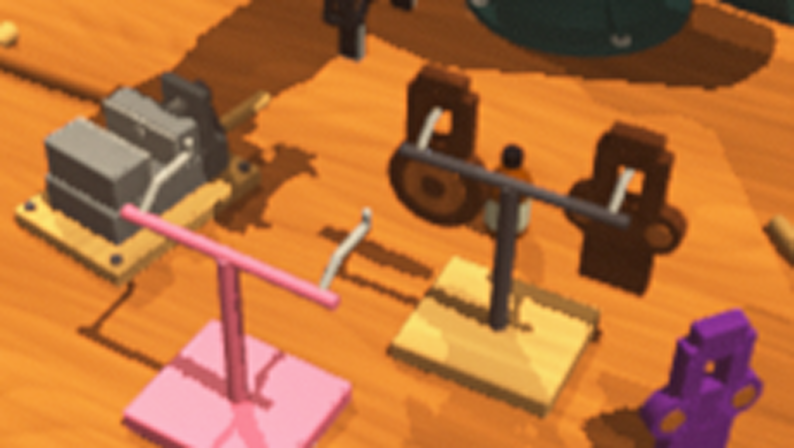

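View pics/cB.png

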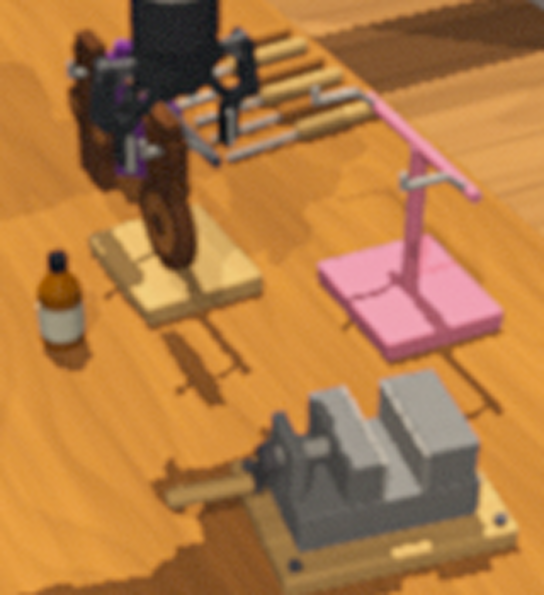

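The crop confirms it. The crest is the dark piece on the right, with a square foot and scrolls, on the +y hook at scene (367,220). The rosette is the round disc at (312,203). Next is a coarse pose fit for the stand and vise.

```bash
cat > h.py <<'E'
import numpy as np,cv2,pickle
from scipy.optimize import least_squares
from scipy.spatial.transform import Rotation as Ro
np.set_printoptions(precision=4,suppress=True)
def proj(im,P):
    K=np.array([[im["fx"],0,im["cx"]],[0,im["fy"],im["cy"]],[0,0,1]])
    return cv2.projectPoints(np.array(P,float).reshape(-1,1,3),np.array(im["rvec"],float),np.array(im["tvec"],float),K,None)[0][:,0]
def place(p,L):  # p=x,y,yaw
    L=np.array(L,float);c,s=np.cos(p[2]),np.sin(p[2])
    return np.c_[p[0]+c*L[:,0]-s*L[:,1],p[1]+s*L[:,0]+c*L[:,1],L[:,2]]
def fit(obs,x0,model=place):
    """obs: list of (image, local points, pixels)"""
    f=lambda p:np.concatenate([(proj(im,model(p,L))-np.array(px)).ravel() for im,L,px in obs])
    s=least_squares(f,x0,loss="soft_l1"); return s.x,f(s.x).reshape(-1,2)
def ray(im,px,z):
    R=cv2.Rodrigues(np.array(im["rvec"],float))[0];c=-R.T@np.array(im["tvec"]).ravel()
    d=R.T@np.array([(px[0]-im["cx"])/im["fx"],(px[1]-im["cy"])/im["fy"],1]);return c+d*(z-c[2])/d[2]
E
python3 - <<'E'
from h import *
d=pickle.load(open("im0.pkl","rb"))
A=lambda L:np.array(L)/3.45+[185,160]
B=lambda L:np.array(L)/3.4+[205,140]
b=lambda x,y:(x*.065,y*.075,.022)
st,res=fit([(d["scene"],[b(1,-1),b(1,1),b(-1,1),(0,-.1,.191),(0,.1,.191)] ,A([(390,348),(548,402),(600,325),(402,148),(630,218)])),
 (d["side"],[b(-1,1),b(-1,-1),b(1,-1)],B([(92,240),(150,310),(262,280)]))],[.6,.1,0])
print("stand",st);print(res.round(1).tolist())
v,res=fit([(d["scene"],[(0,-.05,.102),(0,.05,.102)],A([(85,117),(150,158)])),
 (d["side"],[(0,.05,.102),(0,-.05,.102)],B([(382,380),(428,457)]))],[.6,-.2,0])
print("seat",v);print(res.round(1).tolist())
print("hook a/b",place(st,[(-.046,.085,.205),(-.046,-.085,.205)]))
# crest tab top corners
for n,q in (("scene",A([(617,123),(668,135)])),): print("crest tab top (z~.237)",[ray(d[n],p,.24) for p in q])
E
```

```text
stand [0.5965 0.1646 0.0246]
[[-0.3, -1.4], [0.2, 0.9], [0.5, -5.0], [-0.5, -1.1], [-0.4, -0.0], [-0.9, -3.0], [0.1, -1.4], [1.3, -3.0]]
seat [ 0.618  -0.2371 -0.1748]
[[-2.3, -1.2], [-0.6, -1.4], [-0.2, -1.7], [-0.5, -2.0]]
hook a/b [[0.5484 0.2485 0.205 ]
 [0.5526 0.0785 0.205 ]]
crest tab top (z~.237) [array([0.5459, 0.2303, 0.24  ]), array([0.5411, 0.2708, 0.24  ])]
```

View pics/wrist0.png

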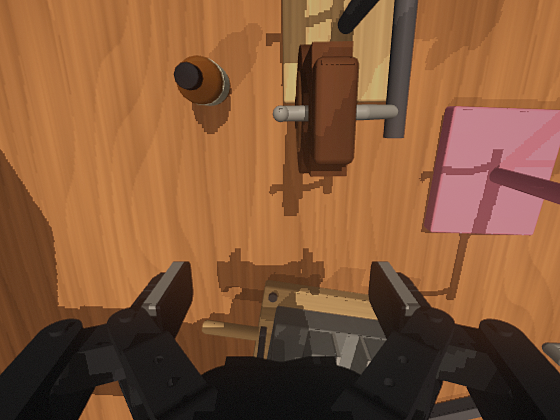

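The wrist view has the rosette's top at (335,110), the bottle at (200,75) and the vise at the bottom around (330,330). I'll move the wrist camera over the vise.

Emit:
jog_arm(
  plan=[
    [[0, -0.2, 0.02, -0.25, 0], [0, -0.4, 0.04, -0.25, 0], [0, -0.7, 0.06, -0.25, 0], [0, -0.7, 0.06, -0.25, 0], [0, -0.7, 0.06, -0.25, 0]],
  ],
)

```text
t: 0.65
eef_pos: [0.5441, -0.2249, 0.3205]
eef_rot: [0.707, 0.707, 0.0, 0.0]
wrist_force: [0.7, 1.0, 0.7]
opening: 0.0857
gripper_force: 0.0
```

Emit:
jog_arm(
  plan=[
    [[0, 0, 0, 0, 0], [0, 0, 0, 0, 0], [0, 0, 0, 0, 0], [0, 0, 0, 0, 0]],
  ],
)

```text
t: 1.05
eef_pos: [0.5443, -0.2217, 0.3202]
eef_rot: [0.707, 0.708, 0.0, -0.0]
wrist_force: [0.2, -0.3, -0.7]
opening: 0.0855
gripper_force: 0.0
```

```bash
cat > snap.py <<'E'
import sys,cv2,pickle
from workcell import r
from h import *
im=r.get_image(sys.argv[2] if len(sys.argv)>2 else "wrist"); n=sys.argv[1]
pickle.dump(im,open(n+".pkl","wb"))
cv2.imwrite(f"pics/{n}.png",cv2.resize(im["pixels"][:,:,::-1],(800,600),interpolation=cv2.INTER_CUBIC))
s=r.state();print(s["t"],s["eef_pos"],s["eef_rot"],s["wrist_force"],s["opening"])
E
python3 snap.py w1
```

```text
1.1 [ 0.5444 -0.2217  0.3203] [ 0.7066  0.7076  0.     -0.    ] [ 0.2062 -0.1998  0.3948] 0.08568039332582178
```

View pics/w1.png

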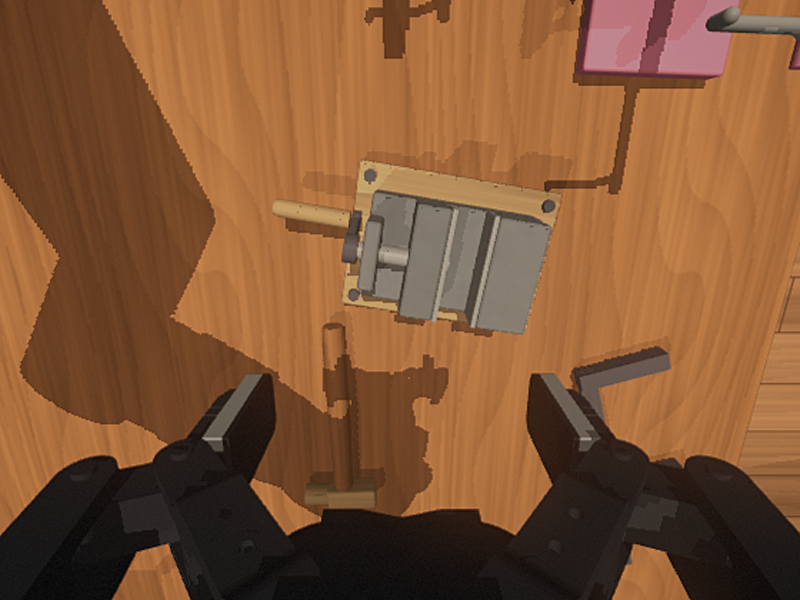

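The vise is clear. In the 800px view the fixed jaw's inner top edge runs (499,214)–(472,326) and the sliding jaw's (457,209)–(436,319). The crank grip runs (276,208)–(350,219), with the hub at about (350,248).

```bash
python3 - <<'E'
from h import *
d=pickle.load(open("im0.pkl","rb")); w=pickle.load(open("w1.pkl","rb"))
A=lambda L:np.array(L)/3.45+[185,160]
B=lambda L:np.array(L)/3.4+[205,140]
W=lambda L:np.array(L)/(800/560)
def model(p,L): # p x,y,yaw,gap ; local x code: 1 -> -gap
    L=np.array(L,float).copy(); m=L[:,0]==9; L[m,0]=-p[3]; return place(p,L)
f=[(0,.05,.102),(0,-.05,.102),(9,.05,.102),(9,-.05,.102)]
obs=[(w,f,W([(499,214),(472,326),(457,209),(436,319)])),
 (d["scene"],[f[1],f[0]],A([(85,117),(150,158)])),
 (d["side"],f,B([(382,380),(428,457),(345,387),(385,465)]))]
for o in (obs[:1],obs):
    v,res=fit(o,[.6,-.2,-.17,.03],model); print("seat,yaw,gap",v,res.round(1).tolist())
# grip: params a, xg (middle, vise x rel. seat)
def gm(q,L):
    a,xg=q; return place(v,[(xg+l[0],-.045*np.sin(a),.085+.045*np.cos(a)) for l in L])
e=[(-.036,0,0)]
for a0 in (3.5,4.5,5.5):
    q,res=fit([(w,[(-.036,0,0),(.036,0,0)],W([(276,208),(350,219)])),(d["scene"],e,A([(265,99)])),(d["side"],e,B([(163,496)]))],[a0,-.15],gm)
    print("a,xg",q,"world grip",gm(q,[(0,0,0)]),"axis",place(v,[(q[1],0,.085)]),res.round(1).tolist())
E
```

```text
seat,yaw,gap [ 0.618  -0.2383 -0.1594  0.0341] [[-0.5, 0.3], [0.5, -0.1], [0.5, -1.0], [-0.5, 0.8]]
seat,yaw,gap [ 0.6179 -0.2384 -0.1629  0.0342] [[-0.5, 0.4], [0.3, -0.0], [0.4, -1.0], [-0.9, 0.8], [-2.8, -1.2], [-0.8, -1.6], [-0.2, -1.4], [-0.1, -1.7], [-0.4, -1.2], [0.8, -1.6]]
a,xg [ 3.5393 -0.1614] world grip [[ 0.4614 -0.195   0.0435]] axis [[ 0.4586 -0.2122  0.085 ]] [[-0.4, -1.0], [0.2, 0.1], [-0.7, -1.6], [1.4, 0.9]]
a,xg [ 3.5393 -0.1614] world grip [[ 0.4614 -0.195   0.0435]] axis [[ 0.4586 -0.2122  0.085 ]] [[-0.4, -1.0], [0.2, 0.1], [-0.7, -1.6], [1.4, 0.9]]
a,xg [ 5.591  -0.1535] world grip [[ 0.471  -0.1852  0.1196]] axis [[ 0.4664 -0.2135  0.085 ]] [[-11.3, -2.7], [1.0, 0.3], [-0.7, -16.7], [2.6, -23.0]]
```

Emit:
jog_arm(
  plan=[
    [[0, 0.2, -0.04, 0, 0], [0, 0.4, -0.08, 0, 0], [0, 0.6, -0.11, 0, 0], [0, 0.8, -0.11, 0, 0], [0, 0.975, -0.11, 0, 0]],
  ],
)

```text
t: 1.6
eef_pos: [0.5076, 0.0266, 0.3206]
eef_rot: [0.707, 0.707, 0.0, 0.0]
wrist_force: [1.2, 0.0, 0.5]
opening: 0.0858
gripper_force: 0.0
```

Emit:
jog_arm(
  plan=[
    [[0, 0, 0, 0, 0], [0, 0, 0, 0, 0], [0, 0, 0, 0, 0]],
  ],
)

```text
t: 1.9
eef_pos: [0.5088, 0.0238, 0.3202]
eef_rot: [0.707, 0.707, -0.0, 0.0]
wrist_force: [-0.3, -0.8, -0.1]
opening: 0.0854
gripper_force: 0.0
```

```bash
python3 snap.py w2
```

```text
1.95 [0.5088 0.0234 0.3201] [ 0.7074  0.7068 -0.0001  0.    ] [-0.4405 -0.8412  0.4336] 0.08511421806436088
```

View pics/w2.png

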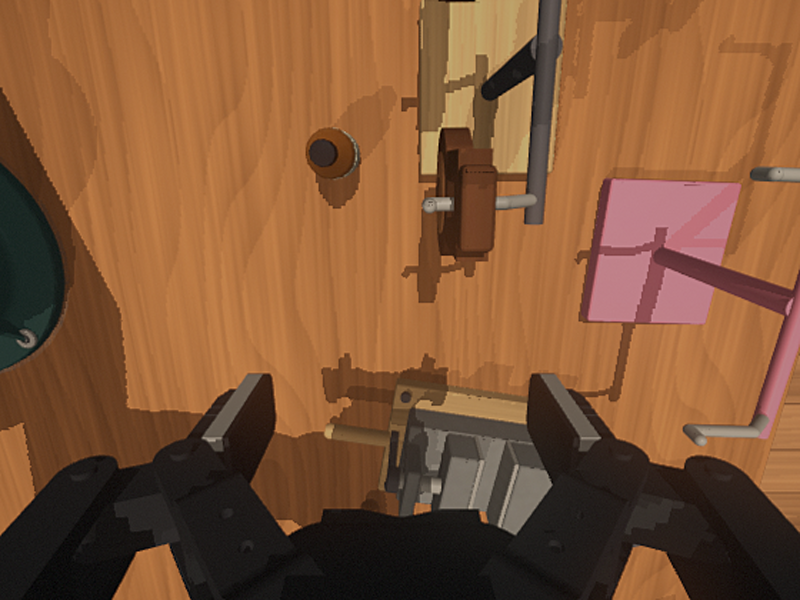

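The wrist view now shows the rosette's top at (478,210) with its hook tip at (430,205). I'll shift further to see the crest.

Emit:
jog_arm(
  plan=[
    [[0, 0.12, 0, 0, 0], [0, 0.24, 0, 0, 0], [0, 0.36, 0, 0, 0], [0, 0.36, 0, 0, 0], [0, 0.36, 0, 0, 0]],
  ],
)

```text
t: 2.45
eef_pos: [0.509, 0.1679, 0.3198]
eef_rot: [0.707, 0.707, -0.0, -0.0]
wrist_force: [0.6, 0.2, -0.1]
opening: 0.0855
gripper_force: 0.0
```

Emit:
jog_arm(
  plan=[
    [[0, 0, 0, 0, 0], [0, 0, 0, 0, 0]],
  ],
)

```text
t: 2.65
eef_pos: [0.5091, 0.1666, 0.3202]
eef_rot: [0.708, 0.706, -0.0, 0.0]
wrist_force: [0.0, 0.3, 0.1]
opening: 0.0855
gripper_force: 0.0
```

```bash
python3 snap.py w3
```

```text
2.7 [0.5091 0.1668 0.3202] [ 0.7079  0.7064 -0.      0.    ] [-0.515  -0.5    -0.9301] 0.08530907460725427
```

View pics/w3.png

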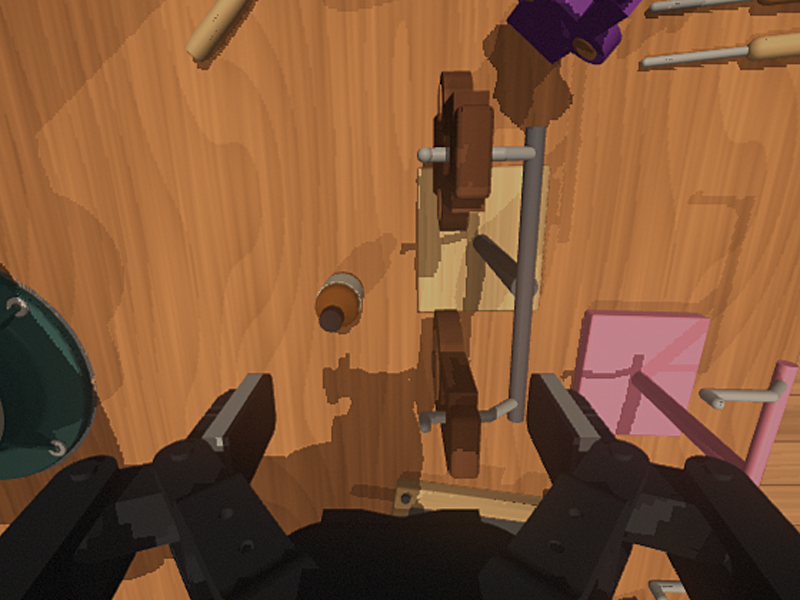

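In this view the crest's top face spans roughly (461,104)–(493,208). Its hook tip is at (425,155) and the crossbar's +y end is at (536,128).

```bash
python3 - <<'E'
from h import *
w=pickle.load(open("w3.pkl","rb")); s=1/(800/560)
for p in [(461,104),(493,104),(455,208),(488,208),(458,155),(493,155)]: print("top",p,ray(w,np.array(p)*s,.237))
print("tip z.220",ray(w,np.array((424,155))*s,.219)); 
print("rod at bar",ray(w,np.array((537,153))*s,.205),"bar",ray(w,np.array((536,128))*s,.191),ray(w,np.array((517,420))*s,.191))
# upper-left zoom, for colour profile across row 155/1.43
print(w["pixels"][95,295:360].astype(int).sum(1))
print(w["pixels"][110,295:360].astype(int).sum(1))
print(w["pixels"][68:152,335].astype(int).sum(1))
E
```

```text
top (461, 104) [0.5393 0.2681 0.237 ]
top (493, 104) [0.5547 0.2681 0.237 ]
top (455, 208) [0.5382 0.2187 0.237 ]
top (488, 208) [0.5553 0.2187 0.237 ]
top (458, 155) [0.5388 0.2447 0.237 ]
top (493, 155) [0.5562 0.2447 0.237 ]
tip z.220 [0.5228 0.2449 0.219 ]
rod at bar [0.5876 0.246  0.205 ] bar [0.5899 0.2602 0.191 ] [0.5944 0.0623 0.191 ]
[341 346 361 376 368 368 374 361 209  60  72  77  86  85  88 100 132 103
 102  98  54  60  76  53  72 132 169 176 186 196 197 194 192 194 194 190
 188 188 187 188 180 179 182 183 176 178 183 170 147 174 301 369 360 365
 367 356 339 348 373 399 390 392 387 379 367]
[351 368 371 373 362 331 277 317 390 374 374 370 372 371 372 378 368 184
 208 166  69  69  83  91 122 182 198 210 219 223 215 185 186 187 190 185
 187 188 184 191 180 181 188 178 184 187 176 161 144 206 367 346 343 341
 340 339 338 336 321 288 329 327 327 323 323]
[185 184 183 182 195 163 177 178 182 187 184 187 189 184 188 184 183 179
 186 185 185 180 181 181 186 184 182 180 182 188 180 186 185 183 183 184
 183 180 182 186 178 184 180 187 178 182 184 190 178 179 179 179 191 180
 180 179 183 181 185 182 181 184 179 205 206 205 206 206 194 175 150 120
 130 132 134 128 132 113 198 188 332 471 488 353]
```

Emit:
jog_arm(
  plan=[
    [[0, 0.1, 0.05, 0, -0.006], [0, 0.195, 0.095, 0, -0.006], [0, 0.195, 0.095, 0.1, -0.006], [0, 0.195, 0.095, 0.2, -0.006], [0, 0.195, 0.095, 0.24, -0.006]],
  ],
  grip_force=40,
)

```text
t: 3.2
eef_pos: [0.546, 0.2451, 0.2207]
eef_rot: [0.701, 0.713, -0.002, -0.001]
wrist_force: [-0.3, -0.5, -0.1]
opening: 0.0852
gripper_force: 0.0
```

Emit:
jog_arm(
  plan=[
    [[0, 0, 0, 0, 0], [0, 0, 0, 0, 0]],
  ],
)

```text
t: 3.4
eef_pos: [0.5472, 0.2455, 0.2251]
eef_rot: [0.701, 0.713, 0.0, 0.0]
wrist_force: [-0.1, 0.1, 0.7]
opening: 0.0852
gripper_force: 0.0
```

```bash
python3 snap.py w4
```

```text
3.45 [0.5475 0.2457 0.2256] [0.7007 0.7134 0.0008 0.0004] [0.0017 1.4807 0.0832] 0.08557603227743386
```

View pics/w4.png

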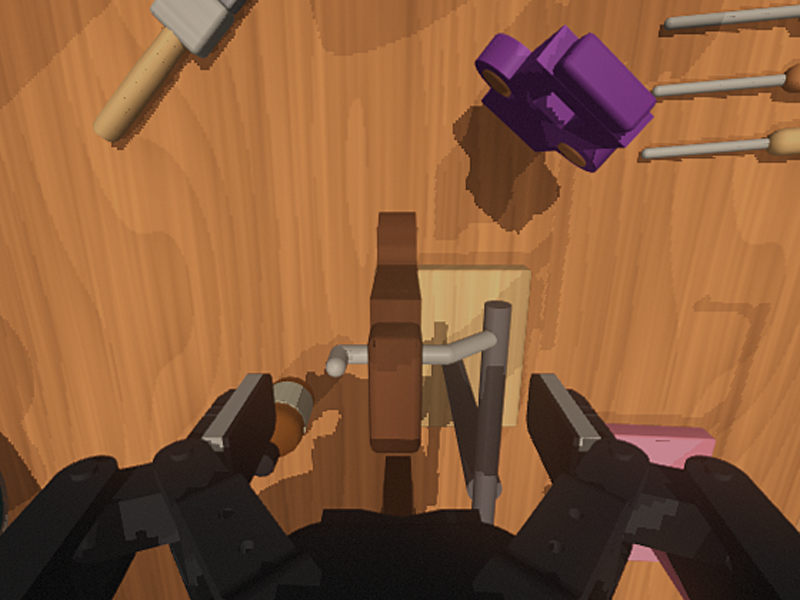

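The crest's tab at (395,385) is centred between the open fingers, and the hook tip at (337,365) is lower than their ends. Closing.

Emit:
jog_arm(
  plan=[
    [[1, 0, 0, 0, 0], [1, 0, 0, 0, 0], [1, 0, 0, 0, 0], [1, 0, 0, 0, 0], [1, 0, 0, 0, 0]],
  ],
  grip_force=50,
)

```text
t: 3.95
eef_pos: [0.5467, 0.2461, 0.2244]
eef_rot: [0.7, 0.714, 0.0, 0.0]
wrist_force: [-0.8, -0.9, 4.0]
opening: 0.0167
gripper_force: 51.2
```

Emit:
jog_arm(
  plan=[
    [[1, 0, 0, 0, 0], [1, 0, 0, 0, 0], [1, 0, 0, 0, 0], [1, 0, 0, 0, 0], [1, 0, 0, 0, 0]],
  ],
)

```text
t: 4.45
eef_pos: [0.5468, 0.2461, 0.2244]
eef_rot: [0.7, 0.714, 0.0, 0.0]
wrist_force: [-2.5, -0.4, 5.9]
opening: 0.0168
gripper_force: 51.3
```

Emit:
jog_arm(
  plan=[
    [[1, 0, 0, -0.016, 0], [1, 0, 0, -0.032, 0], [1, 0, 0, -0.0475, 0], [1, 0, 0, -0.0475, 0], [1, 0, 0, -0.0475, 0]],
  ],
)

```text
t: 4.95
eef_pos: [0.5469, 0.2461, 0.2432]
eef_rot: [0.7, 0.714, 0.0, 0.0]
wrist_force: [0.3, 0.1, -1.3]
opening: 0.0167
gripper_force: 50.5
```

Emit:
jog_arm(
  plan=[
    [[1, 0, -0.03, 0, 0], [1, 0, -0.07, 0, 0], [1, 0, -0.11, 0, 0], [1, 0, -0.15, 0, 0], [1, 0, -0.175, 0, 0]],
  ],
)

```text
t: 5.45
eef_pos: [0.4758, 0.2447, 0.2431]
eef_rot: [0.7, 0.714, -0.0, -0.0]
wrist_force: [1.0, 0.7, -2.4]
opening: 0.0169
gripper_force: 50.5
```

Emit:
jog_arm(
  plan=[
    [[1, 0, 0, 0, 0], [1, 0, 0, -0.05, 0], [1, 0, 0, -0.1, 0], [1, 0, 0, -0.1, 0]],
  ],
)

```text
t: 5.85
eef_pos: [0.4783, 0.245, 0.285]
eef_rot: [0.7, 0.714, 0.002, 0.001]
wrist_force: [0.2, -0.2, -1.4]
opening: 0.0169
gripper_force: 50.5
```

```bash
python3 - <<'E'
from workcell import r
from h import *
a=r.get_image("side");b=r.get_image("scene");c=r.get_image("wrist");pickle.dump((a,b,c),open("c1.pkl","wb"))
s=r.state();print(s["t"],s["eef_pos"],s["eef_rot"],s["opening"],s["wrist_force"])
z=lambda i,y,x,h,w,f:cv2.resize(i["pixels"][y:y+h,x:x+w,::-1],None,fx=f,fy=f,interpolation=cv2.INTER_CUBIC)
q=z(a,110,180,150,200,2);p=z(b,140,260,150,200,2);ww=cv2.resize(c["pixels"][:,:,::-1],(400,300))
cv2.imwrite("pics/c1.png",np.vstack([np.hstack([q,p]),np.hstack([ww,ww*0])]))
E
```

```text
6.0 [0.4771 0.2447 0.2822] [ 0.7005  0.7137 -0.0004 -0.0002] 0.016864327003727555 [-0.2041 -0.094  -2.2819]
```

View pics/c1.png

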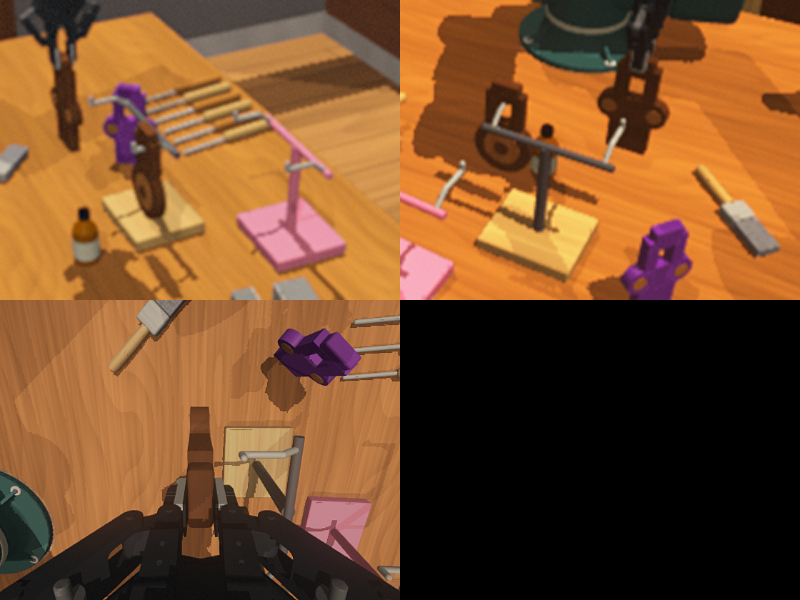

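All ten pictures are used, and the last one shows the crest free of the hook, upright in the fingers, with the rosette still hanging. I'll refine the vise and grip edges numerically from w1.

```bash
python3 - <<'E'
from h import *
from scipy.ndimage import map_coordinates as mc
w=pickle.load(open("w1.pkl","rb")); g=w["pixels"].astype(float).sum(2)/3
v=[.618,-.2384,-.162]
def prof(P): q=proj(w,P); return mc(g,[q[:,1],q[:,0]],order=1)
for y in (-.035,0,.035):
    xs=np.arange(-.066,.040,.002)
    print("y",y); print(dict(zip((xs*1000).round().astype(int).tolist(),prof(place(v,[(x,y,.102) for x in xs])).round().astype(int).tolist())))
# jaw ends along y at fixed jaw top
ys=np.arange(-.062,.064,.002)
print("ydir",dict(zip((ys*1000).round().astype(int).tolist(),prof(place(v,[(.012,y,.102) for y in ys])).round().astype(int).tolist())))
for xg in (-.19,-.17,-.15):
    ys=np.arange(-.01,.05,.002)
    print("grip",xg,dict(zip((ys*1000).round().astype(int).tolist(),prof(place(v,[(xg,y,.044) for y in ys])).round().astype(int).tolist())))
xs=np.arange(-.22,-.1,.003)
print("gripx",dict(zip((xs*1000).round().astype(int).tolist(),prof(place(v,[(x,.0175,.044) for x in xs])).round().astype(int).tolist())))
E
```

```text
y -0.035
{-66: 114, -64: 122, -62: 121, -60: 121, -58: 121, -56: 121, -54: 121, -52: 122, -50: 121, -48: 122, -46: 122, -44: 122, -42: 121, -40: 113, -38: 110, -36: 158, -34: 146, -32: 124, -30: 128, -28: 127, -26: 128, -24: 125, -22: 125, -20: 126, -18: 127, -16: 125, -14: 125, -12: 126, -10: 77, -8: 68, -6: 67, -4: 67, -2: 144, 0: 156, 2: 95, 4: 119, 6: 125, 8: 125, 10: 125, 12: 125, 14: 126, 16: 126, 18: 125, 20: 126, 22: 124, 24: 124, 26: 125, 28: 125, 30: 126, 32: 125, 34: 125, 36: 124, 38: 125, 40: 124}
y 0
{-66: 112, -64: 122, -62: 121, -60: 121, -58: 120, -56: 120, -54: 122, -52: 122, -50: 122, -48: 122, -46: 121, -44: 122, -42: 122, -40: 110, -38: 107, -36: 158, -34: 149, -32: 118, -30: 112, -28: 112, -26: 114, -24: 128, -22: 127, -20: 127, -18: 127, -16: 127, -14: 127, -12: 126, -10: 64, -8: 69, -6: 70, -4: 69, -2: 144, 0: 155, 2: 87, 4: 120, 6: 127, 8: 126, 10: 127, 12: 126, 14: 125, 16: 125, 18: 125, 20: 125, 22: 126, 24: 126, 26: 126, 28: 125, 30: 127, 32: 127, 34: 126, 36: 126, 38: 127, 40: 127}
y 0.035
{-66: 114, -64: 122, -62: 120, -60: 121, -58: 121, -56: 122, -54: 1
[... 1592 characters left out ...]
10: 126, -8: 127, -6: 128, -4: 122, -2: 81, 0: 78, 2: 80, 4: 80, 6: 78, 8: 78, 10: 112, 12: 137, 14: 145, 16: 152, 18: 154, 20: 150, 22: 142, 24: 124, 26: 113, 28: 130, 30: 128, 32: 128, 34: 127, 36: 126, 38: 115, 40: 111, 42: 111, 44: 109, 46: 109, 48: 107}
gripx {-220: 114, -217: 113, -214: 118, -211: 123, -208: 120, -205: 115, -202: 120, -199: 151, -196: 154, -193: 153, -190: 153, -187: 154, -184: 153, -181: 154, -178: 153, -175: 155, -172: 154, -169: 153, -166: 153, -163: 154, -160: 153, -157: 154, -154: 154, -151: 153, -148: 154, -145: 154, -142: 153, -139: 154, -136: 150, -133: 154, -130: 155, -127: 95, -124: 72, -121: 72, -118: 54, -115: 98, -112: 155, -109: 110, -106: 121, -103: 120}
```

The jaw faces lie at local x −2.5 and −33 mm, so the gap is about 31 mm, consistent with a crank angle of about 3.5. I'll carry the crest along −y, clear of the rosette.

Emit:
jog_arm(
  plan=[
    [[1, -0.05, 0, -0.03, 0], [1, -0.15, 0, -0.05, 0], [1, -0.25, -0.005, -0.05, 0], [1, -0.35, -0.01, -0.05, 0], [1, -0.45, -0.01, -0.05, 0]],
  ],
)

```text
t: 6.5
eef_pos: [0.4757, 0.0632, 0.3023]
eef_rot: [0.7, 0.714, -0.0, -0.0]
wrist_force: [0.8, 0.7, -1.7]
opening: 0.0169
gripper_force: 50.5
```

Emit:
jog_arm(
  plan=[
    [[1, -0.1, 0, 0, 0], [1, -0.2, 0, 0, 0], [1, -0.3, 0, 0, 0], [1, -0.4, 0, 0, 0.02], [1, -0.46, 0.05, 0, 0.04]],
  ],
)

```text
t: 7.0
eef_pos: [0.4984, -0.1214, 0.3026]
eef_rot: [0.745, 0.667, -0.0, -0.0]
wrist_force: [0.6, 0.1, -1.1]
opening: 0.0166
gripper_force: 50.5
```

Emit:
jog_arm(
  plan=[
    [[1, 0, 0, 0, 0], [1, 0, 0, 0, 0], [1, 0, 0, 0, 0]],
  ],
)

```text
t: 7.3
eef_pos: [0.4993, -0.1183, 0.3026]
eef_rot: [0.744, 0.669, -0.0, -0.001]
wrist_force: [0.3, 0.5, -0.6]
opening: 0.0166
gripper_force: 50.5
```

```bash
cat > mv.py <<'E'
import sys
from workcell import r
from h import *
# args: x y z yaw -> tool shift (scaled)
s=r.state();R=Ro.from_quat(s["eef_rot"]);t=np.array(list(map(float,sys.argv[1:5])))
X=R.as_matrix()[:,0];yaw=np.arctan2(-X[0],X[1])
print(s["t"],s["eef_pos"],"yaw",yaw,"F",s["wrist_force"],"open",s["opening"])
print("shift",R.inv().apply(t[:3]-s["eef_pos"])/.4,"turn",-(t[3]-yaw)/np.pi)
E
python3 mv.py .6022 -.2358 .29 -.162
```

```text
7.3 [ 0.4993 -0.1183  0.3026] yaw -0.1058642771303234 F [ 0.3453  0.5291 -0.5624] open 0.016555148579477368
shift [-0.265   0.2869  0.0312] turn 0.017868555557491575
```

Emit:
jog_arm(
  plan=[
    [[1, -0.07, 0.08, 0.01, 0.018], [1, -0.14, 0.15, 0.03, 0.018], [1, -0.2, 0.22, 0.03, 0.018], [1, -0.265, 0.287, 0.03, 0.018], [1, -0.265, 0.287, 0.03, 0.018]],
  ],
)

```text
t: 7.8
eef_pos: [0.6043, -0.2384, 0.289]
eef_rot: [0.763, 0.647, -0.0, -0.001]
wrist_force: [-0.1, 1.2, -1.7]
opening: 0.0173
gripper_force: 50.6
```

Emit:
jog_arm(
  plan=[
    [[1, 0, 0, 0, 0], [1, 0, 0, 0, 0], [1, 0, 0, 0, 0]],
  ],
)

```text
t: 8.1
eef_pos: [0.6021, -0.2354, 0.2919]
eef_rot: [0.762, 0.647, 0.0, 0.0]
wrist_force: [-0.3, -0.2, -1.5]
opening: 0.0164
gripper_force: 50.6
```

```bash
python3 mv.py .6022 -.2358 .22 -.162; python3 - <<'E'
# check crest pose in hand and over the gap, from side+scene: automated edges
from workcell import r
from h import *
from scipy.ndimage import map_coordinates as mc
ims={n:r.get_image(n) for n in("side","scene","wrist")};pickle.dump(ims,open("p1.pkl","wb"))
s=r.state();X=Ro.from_quat(s["eef_rot"]).as_matrix()[:,0];yaw=np.arctan2(-X[0],X[1])
z0=s["eef_pos"][2]-.150;v=[s["eef_pos"][0],s["eef_pos"][1],yaw]
def pr(n,P):
    q=proj(ims[n],place(v,P));g=ims[n]["pixels"].astype(float)[:,:,1];return mc(g,[q[:,1],q[:,0]],order=1).round().astype(int)
ys=np.arange(-.060,.062,.004)
# front face for scene cam is +x ; foot at z 25, scroll z 73
for h,n,fx in((.025,"scene",.009),(.073,"scene",.009),(.025,"side",-.009)):
    print(n,h,dict(zip((ys*1000).round().astype(int).tolist(),pr(n,[(fx,y,z0+h) for y in ys]).tolist())))
zs=np.arange(-.02,.05,.003)
for n,fx in(("scene",.009),("side",-.009)): print(n,"z",dict(zip((zs*1000).round().astype(int).tolist(),pr(n,[(fx,0,z0+z) for z in zs]).tolist())))
E
```

```text
8.1 [ 0.6021 -0.2354  0.2919] yaw -0.16228882962929728 F [-0.3251 -0.1995 -1.4598] open 0.016364169897354168
shift [-0.0009  0.0003  0.1798] turn -9.193732642812091e-05
scene 0.025 {-60: 69, -56: 67, -52: 67, -48: 68, -44: 67, -40: 67, -36: 67, -32: 63, -28: 51, -24: 40, -20: 30, -16: 30, -12: 30, -8: 30, -4: 31, 0: 31, 4: 30, 8: 30, 12: 31, 16: 29, 20: 30, 24: 31, 28: 31, 32: 31, 36: 36, 40: 39, 44: 41, 48: 55, 52: 93, 56: 124, 60: 135}
scene 0.073 {-60: 145, -56: 136, -52: 115, -48: 85, -44: 47, -40: 47, -36: 51, -32: 51, -28: 51, -24: 48, -20: 39, -16: 31, -12: 32, -8: 31, -4: 31, 0: 31, 4: 30, 8: 31, 12: 31, 16: 31, 20: 36, 24: 45, 28: 49, 32: 51, 36: 54, 40: 53, 44: 46, 48: 36, 52: 33, 56: 37, 60: 46}
side 0.025 {-60: 146, -56: 136, -52: 108, -48: 68, -44: 45, -40: 43, -36: 47, -32: 47, -28: 43, -24: 43, -20: 43, -16: 38, -12: 40, -8: 40, -4: 36, 0: 38, 4: 38, 8: 37, 12: 37, 16: 37, 20: 35, 24: 46, 28: 52, 32: 64, 36: 68, 40: 72, 44: 75, 48: 79, 52: 80, 56: 82, 60: 84}
scene z {-20: 75, -17: 87, -14: 119, -11: 140, -8: 151, -5: 151, -2: 137, 1: 111, 4: 80, 7: 44, 10: 33, 13: 30, 16: 30, 19: 29, 22: 30, 25: 31, 28: 31, 31: 30, 34: 28, 37: 27, 40: 27, 43: 28, 46: 30, 49: 29}
side z {-20: 122, -17: 120, -14: 117, -11: 115, -8: 117, -5: 116, -2: 112, 1: 103, 4: 86, 7: 65, 10: 49, 13: 42, 16: 38, 19: 35, 22: 35, 25: 38, 28: 39, 31: 37, 34: 36, 37: 39, 40: 36, 43: 35, 46: 36, 49: 37}
```

Emit:
jog_arm(
  plan=[
    [[1, 0, 0, 0.04, 0], [1, 0, 0, 0.085, 0], [1, 0, 0, 0.125, 0], [1, 0, 0, 0.155, 0], [1, 0, 0, 0.175, 0]],
  ],
)

```text
t: 8.75
eef_pos: [0.6022, -0.2361, 0.2205]
eef_rot: [0.762, 0.647, -0.0, -0.0]
wrist_force: [-0.1, 0.1, -1.9]
opening: 0.0168
gripper_force: 50.6
```

Emit:
jog_arm(
  plan=[
    [[1, 0, 0, 0, 0], [1, 0, 0, 0, 0], [1, 0, 0, 0.005, 0], [1, 0, 0, 0.01, 0], [1, 0, 0, 0.01, 0]],
  ],
)

```text
t: 9.25
eef_pos: [0.6025, -0.2365, 0.2171]
eef_rot: [0.762, 0.647, -0.0, -0.0]
wrist_force: [-0.0, -0.3, -0.9]
opening: 0.0168
gripper_force: 50.6
```

Emit:
jog_arm(
  plan=[
    [[1, 0, 0, 0.003, 0], [1, 0, 0, 0.006, 0], [1, 0, 0, 0.01, 0], [1, 0, 0, 0.01, 0], [1, 0, 0, 0.01, 0]],
  ],
)

```text
t: 9.75
eef_pos: [0.6025, -0.2365, 0.2131]
eef_rot: [0.762, 0.647, -0.0, -0.0]
wrist_force: [-0.3, -0.0, -0.8]
opening: 0.017
gripper_force: 50.6
```

Emit:
jog_arm(
  plan=[
    [[1, 0, 0, 0.003, 0], [1, 0, 0, 0.005, 0], [1, 0, 0, 0.005, 0], [1, 0, 0, 0.005, 0]],
  ],
)

```text
t: 10.15
eef_pos: [0.6025, -0.2365, 0.2111]
eef_rot: [0.762, 0.647, -0.0, -0.0]
wrist_force: [0.1, -0.6, -1.7]
opening: 0.0165
gripper_force: 50.6
```

Emit:
jog_arm(
  plan=[
    [[1, 0, 0, 0.002, 0], [1, 0, 0, 0.004, 0], [1, 0, 0, 0.004, 0], [1, 0, 0, 0.004, 0]],
  ],
)

```text
t: 10.55
eef_pos: [0.6025, -0.2365, 0.2096]
eef_rot: [0.762, 0.647, -0.0, -0.0]
wrist_force: [-0.6, 0.6, -0.5]
opening: 0.0166
gripper_force: 50.6
```

Emit:
jog_arm(
  plan=[
    [[1, 0, 0, 0.002, 0], [1, 0, 0, 0.004, 0], [1, 0, 0, 0.004, 0], [1, 0, 0, 0.004, 0]],
  ],
)

```text
t: 10.95
eef_pos: [0.6025, -0.2365, 0.2079]
eef_rot: [0.762, 0.647, -0.0, -0.0]
wrist_force: [0.6, -0.4, -1.8]
opening: 0.0166
gripper_force: 50.6
```

Emit:
jog_arm(
  plan=[
    [[1, 0, 0, 0.002, 0], [1, 0, 0, 0.004, 0], [1, 0, 0, 0.004, 0], [1, 0, 0, 0.004, 0]],
  ],
)

```text
t: 11.35
eef_pos: [0.6026, -0.2366, 0.2067]
eef_rot: [0.762, 0.647, 0.0, 0.0]
wrist_force: [-1.2, 0.6, 2.7]
opening: 0.0169
gripper_force: 51.2
```

Emit:
jog_arm(
  plan=[
    [[1, 0, 0, 0.002, 0], [1, 0, 0, 0.004, 0], [1, 0, 0, 0.004, 0], [1, 0, 0, 0.004, 0]],
  ],
)

```text
t: 11.75
eef_pos: [0.603, -0.2367, 0.2066]
eef_rot: [0.762, 0.647, 0.001, 0.001]
wrist_force: [-1.8, 1.0, 17.6]
opening: 0.017
gripper_force: 53.3
```

The foot is on the bed: contact at TCP z 0.2067, as expected. I'll relieve the pressure, then release.

Emit:
jog_arm(
  plan=[
    [[1, 0, 0, -0.004, 0], [1, 0, 0, -0.004, 0], [1, 0, 0, -0.004, 0]],
  ],
  grip_force=20,
)

```text
t: 12.05
eef_pos: [0.6027, -0.2366, 0.2066]
eef_rot: [0.762, 0.647, 0.0, 0.0]
wrist_force: [-0.4, 0.9, 5.9]
opening: 0.0171
gripper_force: 51.6
```

Emit:
jog_arm(
  plan=[
    [[0.7, 0, 0, 0, 0], [0.6, 0, 0, 0, 0], [0.5, 0, 0, 0, 0], [0.4, 0, 0, 0, 0], [0.4, 0, 0, 0, 0]],
  ],
)

```text
t: 12.55
eef_pos: [0.6025, -0.2365, 0.2063]
eef_rot: [0.762, 0.647, -0.0, -0.0]
wrist_force: [-0.3, 0.2, 0.2]
opening: 0.0511
gripper_force: 0.0
```

Emit:
jog_arm(
  plan=[
    [[0.4, 0, 0, -0.05, 0], [0.4, 0, 0, -0.1, 0], [0.4, 0, 0, -0.15, 0], [0.4, 0, 0, -0.2, 0], [0.4, 0, 0, -0.2, 0]],
  ],
)

```text
t: 13.05
eef_pos: [0.6032, -0.2369, 0.2888]
eef_rot: [0.762, 0.647, 0.001, 0.002]
wrist_force: [-0.2, 0.2, -0.5]
opening: 0.0514
gripper_force: 0.0
```

```bash
python3 mv.py .4614 -.195 .25 -.162; cat > chk.py <<'E'
# compare the crest silhouette with prediction: best-fit upright crest (x along vise, y) by dark-colour overlap
import sys
from workcell import r
from h import *
def outline():
    pts=[]
    for sx in(-.009,.009):
        for y,z in((-.03,0),(.03,0),(-.03,.05),(.03,.05),(-.03,.147),(.03,.147),(-.022,.163),(.022,.163)): pts.append((sx,y,z))
        for c in(-.03,.03):
            for t in np.linspace(0,6.28,16): pts.append((sx,c+.0215*np.cos(t),.0735+.0215*np.sin(t)))
    return np.array(pts)
O=outline();zcut=.103
names=sys.argv[1:] or ["scene","side","wrist"]
ims={n:r.get_image(n) for n in names}
masks={}
for n,im in ims.items():
    p=im["pixels"].astype(int);R,G,B=p[...,0],p[...,1],p[...,2]
    masks[n]=((R<125)&(R>G*1.35)&(G<75)&(B<60)&(R>25)).astype(np.uint8)
def shape(n,p):
    # p: x,y,yaw,lean about y, lean about x; parts hulls above zcut
    M=np.zeros((420,560),np.uint8)
    Rm=Ro.from_euler("zyx",[p[2],p[3],p[4]]).as_matrix()
    def add(L): 
        P=(np.array(L)@Rm.T)+[p[0],p[1],.06]
        cv2.fillConvexPoly(M,cv2.convexHull((proj(ims[n],P)*8).round().astype(np.int32)),1,cv2.LINE_8,3)
    bx=lambda a,b,z0,z1,:[(sx,y,z) for sx in(-.009,.009) for y in(a,b) for z in(z0,z1)]
    add(bx(-.03,.03,.045,.052))
    for c in(-.03,.03): add([(sx,c+.0215*np.cos(t),.0735+.0215*np.sin(t)) for sx in(-.009,.009) for t in np.linspace(0,6.28,16)])
    add(bx(-.03,.03,.05,.095));add(bx(-.03,-.012,.095,.131));add(bx(.012,.03,.095,.131));add(bx(-.03,.03,.131,.147));add(bx(-.022,.022,.131,.163))
    return M
def score(p):
    s=0
    for n in names:
        M=shape(n,p);ring=cv2.dilate(M,np.ones((7,7)))-M
        s+=(masks[n][M>0].mean() if M.any() else 0)-masks[n][ring>0].mean()
    return s/len(names)
if __name__=="__main__":
    from scipy.optimize import differential_evolution as DE
    x0=place([.6155,-.238,-.162],[(-.0135,0,0)])[0]
    b=[(x0[0]-.015,x0[0]+.015),(x0[1]-.012,x0[1]+.012),(-.25,-.08),(-.15,.15),(-.12,.12)]
    q=DE(lambda p:-score(p),b,maxiter=40,popsize=8,seed=1,tol=1e-4)
    c,s=np.cos(-.162),np.sin(-.162);dd=q.x[:2]-[.6155,-.238]
    print("score",-q.fun,"xyyaw,lean",q.x,"rel seat",c*dd[0]+s*dd[1],-s*dd[0]+c*dd[1],"upright score",score([*q.x[:3],0,0]))
E
python3 chk.py scene side
```

```text
13.05 [ 0.6032 -0.2369  0.2888] yaw -0.16336424014945652 F [-0.2214  0.2007 -0.5013] open 0.05137239584500816
shift [ 0.0458 -0.3671  0.0956] turn -0.00043425112670086223
score 0.7124820593288886 xyyaw,lean [ 0.604  -0.2314 -0.245  -0.0758  0.1084] rel seat -0.012365602679971163 0.004672651535523949 upright score 0.6810733709418629
```

The crest stands free, upright within the resolution of the fit. Now the approach to the crank grip.

```bash
cat > crank.py <<'E'
import sys
from workcell import r
from h import *
V=[.618,-.2384,-.162]; XG=-.172; YC=-.0005
def tcp(a,dz=0): return place(V,[(XG,YC-.045*np.sin(a),.085+.045*np.cos(a)-.0187+dz)])[0]
def ang(p):
    c,s=np.cos(V[2]),np.sin(V[2]);d=p[:2]-np.array(V[:2]);y=-s*d[0]+c*d[1]
    return np.arctan2(-(y-YC),p[2]+.0187-.085)%6.2832, np.hypot(y-YC,p[2]+.0187-.085), c*d[0]+s*d[1]
if __name__=="__main__":
    s=r.state();R=Ro.from_quat(s["eef_rot"]);X=R.as_matrix()[:,0];yaw=np.arctan2(-X[0],X[1])
    print(s["t"],"pos",s["eef_pos"],"yaw",yaw,"q6",s["joint_pos"][5],"F",s["wrist_force"],"open",s["opening"],"ang,rad,x",ang(s["eef_pos"]))
    dz=float(sys.argv[1])
    for a in map(float,sys.argv[2:]): print(a,(R.inv().apply(tcp(a,dz)-s["eef_pos"])/.4).round(4))
E
python3 crank.py .15 3.56; python3 - <<'E'
from h import *
w=pickle.load(open("w1.pkl","rb"))
for p in((333,325),(323,325),(345,325),(345,480),(308,495)): print(ray(w,np.array(p)*.7,.02))
E
```

```text
13.15 pos [ 0.6027 -0.2366  0.2861] yaw -0.163380513637319 q6 1.2343526755460887 F [-0.7003  0.4409 -0.811 ] open 0.0513062777307905 ang,rad,x (np.float64(0.0008189120685371402), np.float64(0.21982872597605965), np.float64(-0.015398686009752775))
3.56 [ 0.0456 -0.3917  0.2772]
[ 0.4717 -0.3192  0.02  ]
[ 0.4607 -0.3192  0.02  ]
[ 0.4848 -0.3192  0.02  ]
[ 0.4775 -0.5246  0.02  ]
[ 0.4304 -0.5474  0.02  ]
```

Emit:
jog_arm(
  plan=[
    [[0, 0.01, -0.1, 0, -0.045], [0, 0.02, -0.2, 0, -0.09], [0, 0.03, -0.3, 0, -0.135], [0, 0.046, -0.392, 0, -0.18], [0, 0.046, -0.392, 0, -0.225]],
  ],
)

```text
t: 13.65
eef_pos: [0.447, -0.191, 0.2862]
eef_rot: [0.489, 0.872, -0.0, -0.001]
wrist_force: [1.3, -0.4, 0.6]
opening: 0.0853
gripper_force: 0.0
```

Emit:
jog_arm(
  plan=[
    [[0, 0, 0, 0, -0.047], [0, 0, 0, 0, -0.094], [0, 0, 0, 0, -0.14], [0, 0, 0, 0, -0.187], [0, 0, 0, 0, -0.234]],
  ],
)

```text
t: 14.15
eef_pos: [0.4504, -0.1926, 0.2853]
eef_rot: [0.143, 0.99, 0.0, -0.001]
wrist_force: [-0.0, 0.5, 0.6]
opening: 0.0854
gripper_force: 0.0
```

Emit:
jog_arm(
  plan=[
    [[0, 0, 0, 0, -0.041], [0, 0, 0, 0, -0.041], [0, 0, 0, 0, -0.041]],
  ],
)

```text
t: 14.45
eef_pos: [0.4506, -0.1927, 0.2858]
eef_rot: [0.084, 0.997, 0.0, -0.0]
wrist_force: [-0.3, -1.1, 0.4]
opening: 0.0853
gripper_force: 0.0
```

```bash
python3 crank.py .05 3.56
```

```text
14.45 pos [ 0.4506 -0.1927  0.2858] yaw 1.403508031331984 q6 -0.40331703831537297 F [-0.2728 -1.1038  0.4462] open 0.08528497203065508 ang,rad,x (np.float64(6.198611340474405), np.float64(0.22025460644687384), np.float64(-0.17261674904816232))
3.56 [-0.002  -0.001   0.5265]
```

Emit:
jog_arm(
  plan=[
    [[0, 0, 0, 0.12, 0], [0, 0, 0, 0.24, 0], [0, -0.002, -0.001, 0.36, 0], [0, -0.002, -0.001, 0.46, 0], [0, -0.002, -0.001, 0.53, 0]],
  ],
)

```text
t: 14.95
eef_pos: [0.4503, -0.1926, 0.0717]
eef_rot: [0.083, 0.997, 0.001, -0.001]
wrist_force: [1.1, -0.8, 0.4]
opening: 0.0851
gripper_force: 0.0
```

Emit:
jog_arm(
  plan=[
    [[0, 0, 0, 0.04, 0], [0, 0, 0, 0.08, 0], [0, 0, 0, 0.12, 0], [0, 0, 0, 0.12, 0]],
  ],
)

```text
t: 15.35
eef_pos: [0.4504, -0.1926, 0.0247]
eef_rot: [0.083, 0.997, 0.001, -0.001]
wrist_force: [1.3, -0.0, -0.5]
opening: 0.0854
gripper_force: 0.0
```

```bash
python3 crank.py 0 3.56
```

```text
15.35 pos [ 0.4504 -0.1926  0.0247] yaw 1.4043481675334504 q6 -0.40429148166450546 F [ 1.2742 -0.0051 -0.4782] open 0.08539644694422613 ang,rad,x (np.float64(3.56234628627852), np.float64(0.045571084541591936), np.float64(-0.1728271366435482))
3.56 [-0.0021 -0.0008 -0.0012]
```

Emit:
jog_arm(
  plan=[
    [[1, 0, 0, 0, 0], [1, 0, 0, 0, 0], [1, 0, 0, 0, 0], [1, 0, 0, 0, 0], [1, 0, 0, 0, 0]],
  ],
  grip_force=60,
)

```text
t: 15.85
eef_pos: [0.4517, -0.1934, 0.0267]
eef_rot: [0.082, 0.997, -0.0, 0.0]
wrist_force: [1.0, 0.3, 2.5]
opening: 0.0151
gripper_force: 58.3
```

Emit:
jog_arm(
  plan=[
    [[1, 0, 0, 0, 0], [1, 0, 0, 0, 0], [1, 0, 0, 0, 0]],
  ],
)

```text
t: 16.15
eef_pos: [0.4517, -0.1935, 0.0265]
eef_rot: [0.082, 0.997, -0.0, 0.0]
wrist_force: [0.9, 0.1, 4.3]
opening: 0.0147
gripper_force: 58.6
```

```bash
python3 crank.py 0 3.75 4.0 4.25 4.5 4.75
```

```text
16.15 pos [ 0.4517 -0.1935  0.0265] yaw 1.4073676545190468 q6 -0.4072792131809849 F [0.9405 0.1482 4.2677] open 0.014732375021832503 ang,rad,x (np.float64(3.5663281595786493), np.float64(0.043630225492698425), np.float64(-0.17133627318059044))
3.75 [ 0.0017  0.0194 -0.0071]
4.0 [ 0.0017  0.0402 -0.0259]
4.25 [ 0.0017  0.0557 -0.0492]
4.5 [ 0.0017  0.065  -0.0757]
4.75 [ 0.0017  0.0674 -0.1036]
```

Emit:
jog_arm(
  plan=[
    [[1, 0, 0.0186, -0.0105, 0], [1, 0, 0.0394, -0.0293, 0], [1, 0, 0.055, -0.0526, 0], [1, 0, 0.0643, -0.0791, 0], [1, 0, 0.0667, -0.107, 0]],
  ],
)

```text
t: 16.65
eef_pos: [0.4561, -0.167, 0.0697]
eef_rot: [0.082, 0.997, -0.001, -0.0]
wrist_force: [2.7, -9.8, -5.2]
opening: 0.0151
gripper_force: 58.6
```

```bash
python3 crank.py 0 4.75; python3 - <<'E'
import numpy as np
a=4.75
for st in (.35,.45,.45,.45,.45):
    b=a+st*np.arange(1,6);print(b.round(2),[[1,0,round(-.1125*(np.sin(t)-np.sin(a)),4),round(-.1125*(np.cos(t)-np.cos(a)),4),0] for t in b]);a=b[-1]
E
```

```text
16.65 pos [ 0.4561 -0.167   0.0697] yaw 1.4074027390851906 q6 -0.354813891845433 F [ 2.6628 -9.792  -5.1648] open 0.01511664366090829 ang,rad,x (np.float64(4.7877601417152755), np.float64(0.04496197591177032), np.float64(-0.17134045082114877))
4.75 [0.0016 0.0003 0.0042]
[5.1  5.45 5.8  6.15 6.5 ] [[1, 0, np.float64(-0.0083), np.float64(-0.0383), 0], [1, 0, np.float64(-0.0292), np.float64(-0.0714), 0], [1, 0, np.float64(-0.0602), np.float64(-0.0954), 0], [1, 0, np.float64(-0.0975), np.float64(-0.1073), 0], [1, 0, np.float64(-0.1366), np.float64(-0.1056), 0]]
[6.95 7.4  7.85 8.3  8.75] [[1, 0, np.float64(-0.0454), np.float64(0.0215), 0], [1, 0, np.float64(-0.0769), np.float64(0.0605), 0], [1, 0, np.float64(-0.0883), np.float64(0.1094), 0], [1, 0, np.float64(-0.0773), np.float64(0.1584), 0], [1, 0, np.float64(-0.0461), np.float64(0.1977), 0]]
[ 9.2   9.65 10.1  10.55 11.  ] [[1, 0, np.float64(0.0452), np.float64(0.0218), 0], [1, 0, np.float64(0.0954), np.float64(0.0218), 0], [1, 0, np.float64(0.1406), np.float64(-0.0), 0], [1, 0, np.float64(0.1718), np.float64(-0.0394), 0], [1, 0, np.float64(0.1828), np.float64(-0.0883), 0]]
[11.45 11.9  12.35 12.8  13.25] [[1, 0, np.float64(-0.0114), np.float64(-0.0489), 0], [1, 0, np.float64(-0.043), np.float64(-0.0879), 0], [1, 0, np.float64(-0.0883), np.float64(-0.1094), 0], [1, 0, np.float64(-0.1385), np.float64(-0.1089), 0], [1, 0, np.float64(-0.1836), np.float64(-0.0867), 0]]
[13.7  14.15 14.6  15.05 15.5 ] [[1, 0, np.float64(-0.0309), np.float64(0.0396), 0], [1, 0, np.float64(-0.0414), np.float64(0.0887), 0], [1, 0, np.float64(-0.0296), np.float64(0.1374), 0], [1, 0, np.float64(0.0023), np.float64(0.1762), 0], [1, 0, np.float64(0.0478), np.float64(0.1973), 0]]
```

Emit:
jog_arm(
  plan=[
    [[1, 0, -0.0083, -0.0383, 0], [1, 0, -0.0292, -0.0714, 0], [1, 0, -0.0602, -0.0954, 0], [1, 0, -0.0975, -0.1073, 0], [1, 0, -0.1366, -0.1056, 0]],
  ],
)

```text
t: 17.15
eef_pos: [0.447, -0.2212, 0.1119]
eef_rot: [0.081, 0.997, 0.0, 0.0]
wrist_force: [6.2, 3.7, -3.4]
opening: 0.0152
gripper_force: 60.1
```

```bash
python3 crank.py 0 6.5
```

```text
17.15 pos [ 0.447  -0.2212  0.1119] yaw 1.4080833841338056 q6 -0.46091514983557935 F [ 6.2291  3.6705 -3.4221] open 0.01518198156468392 ang,rad,x (np.float64(0.21792981530439848), np.float64(0.04672347066841382), np.float64(-0.1714974621767981))
6.5 [0.0013 0.001  0.0042]
```

Emit:
jog_arm(
  plan=[
    [[1, 0, -0.0454, 0.0215, 0], [1, 0, -0.0769, 0.0605, 0], [1, 0, -0.0883, 0.1094, 0], [1, 0, -0.0773, 0.1584, 0], [1, 0, -0.0461, 0.1977, 0]],
  ],
)

```text
t: 17.65
eef_pos: [0.4443, -0.2396, 0.0316]
eef_rot: [0.082, 0.997, 0.001, 0.001]
wrist_force: [8.3, 10.3, 20.6]
opening: 0.0151
gripper_force: 63.5
```

Emit:
jog_arm(
  plan=[
    [[1, 0, 0.0452, 0.0218, 0], [1, 0, 0.0954, 0.0218, 0], [1, 0, 0.1406, 0, 0], [1, 0, 0.1718, -0.0394, 0], [1, 0, 0.1828, -0.0883, 0]],
  ],
)

```text
t: 18.15
eef_pos: [0.456, -0.1669, 0.0677]
eef_rot: [0.081, 0.997, -0.0, -0.0]
wrist_force: [4.1, -13.1, -5.8]
opening: 0.0151
gripper_force: 60.6
```

```bash
python3 crank.py 0 11; python3 chk.py scene side
```

```text
18.15 pos [ 0.456  -0.1669  0.0677] yaw 1.4077351501311106 q6 -0.355458498690828 F [  4.0607 -13.0881  -5.8318] open 0.015130741738673365 ang,rad,x (np.float64(4.743244648207447), np.float64(0.04497192335148779), np.float64(-0.1714127806748624))
11.0 [0.0015 0.0001 0.003 ]
score 0.74326340320374 xyyaw,lean [ 0.6084 -0.2407 -0.2089 -0.068  -0.0351] rel seat -0.00653567091730243 -0.0037675855064678142 upright score 0.5211783820283227
```

Emit:
jog_arm(
  plan=[
    [[1, 0, -0.0114, -0.0489, 0], [1, 0, -0.043, -0.0879, 0], [1, 0, -0.0883, -0.1094, 0], [1, 0, -0.1385, -0.1089, 0], [1, 0, -0.1836, -0.0867, 0]],
  ],
)

```text
t: 18.75
eef_pos: [0.4439, -0.2405, 0.1026]
eef_rot: [0.082, 0.997, 0.0, 0.0]
wrist_force: [9.5, 8.2, -7.4]
opening: 0.0148
gripper_force: 60.2
```

```bash
python3 crank.py 0 13.25; python3 - <<'E'
import numpy as np
a=13.25
b=np.array([13.6,13.9,14.2,14.5,14.8]);print(b.round(2),[[1,0,round(-.1125*(np.sin(t)-np.sin(a)),4),round(-.1125*(np.cos(t)-np.cos(a)),4),0] for t in b])
a=14.8
b=np.array([14.9,15,15.1]);print(b.round(2),[[1,0,round(-.1125*(np.sin(t)-np.sin(a)),4),round(-.1125*(np.cos(t)-np.cos(a)),4),0] for t in b])
E
```

```text
18.75 pos [ 0.4439 -0.2405  0.1026] yaw 1.4074641061133266 q6 -0.4951579243590121 F [ 9.4917  8.2165 -7.3525] open 0.014761640560932179 ang,rad,x (np.float64(0.6837500807247435), np.float64(0.0468820776245538), np.float64(-0.1715011415404496))
13.25 [0.0013 0.003  0.0036]
[13.6 13.9 14.2 14.5 14.8] [[1, 0, np.float64(-0.0256), np.float64(0.0297), 0], [1, 0, np.float64(-0.0383), np.float64(0.0608), 0], [1, 0, np.float64(-0.0412), np.float64(0.0943), 0], [1, 0, np.float64(-0.0341), np.float64(0.1271), 0], [1, 0, np.float64(-0.0176), np.float64(0.1564), 0]]
[14.9 15.  15.1] [[1, 0, np.float64(0.0074), np.float64(0.0085), 0], [1, 0, np.float64(0.0155), np.float64(0.0162), 0], [1, 0, np.float64(0.0244), np.float64(0.0231), 0]]
```

Emit:
jog_arm(
  plan=[
    [[1, 0, -0.0256, 0.0297, 0], [1, 0, -0.0383, 0.0608, 0], [1, 0, -0.0412, 0.0943, 0], [1, 0, -0.0412, 0.0943, 0]],
  ],
)

```text
t: 19.15
eef_pos: [0.4413, -0.2559, 0.063]
eef_rot: [0.082, 0.997, 0.001, 0.0]
wrist_force: [4.9, 1.6, 0.1]
opening: 0.0149
gripper_force: 61.1
```

```bash
python3 crank.py 0 14.5 14.8 14.9; python3 chk.py scene side
```

```text
19.15 pos [ 0.4413 -0.2559  0.063 ] yaw 1.4070520289384207 q6 -0.5223126116457515 F [4.8576 1.5825 0.0804] open 0.014905457178327447 ang,rad,x (np.float64(1.6444227825509887), np.float64(0.045345739813518346), np.float64(-0.17156268902395155))
14.5 [0.0011 0.0078 0.0316]
14.8 [0.0011 0.0243 0.0609]
14.9 [0.0011 0.0316 0.0694]
score 0.7119601544382885 xyyaw,lean [ 0.6137 -0.2276 -0.2105 -0.0988  0.0948] rel seat -0.0034286326659997736 0.009990974705381636 upright score 0.5992363489509296
```

Emit:
jog_arm(
  plan=[
    [[1, 0, 0.0025, 0.0165, 0], [1, 0, 0.0071, 0.0328, 0], [1, 0, 0.0145, 0.048, 0], [1, 0, 0.0236, 0.0621, 0], [1, 0, 0.0236, 0.0621, 0]],
  ],
)

```text
t: 19.75
eef_pos: [0.443, -0.2472, 0.04]
eef_rot: [0.082, 0.997, -0.001, 0.0]
wrist_force: [-2.6, -1.0, 16.6]
opening: 0.0149
gripper_force: 63.1
```

```bash
python3 crank.py 0 14.8 14.9 15.05; cat >> chk.py <<'E'
    for ly in np.arange(-.16,.161,.04):
        q=DE(lambda p:-score([p[0],p[1],-.162,ly,p[2]]),[b[0],b[1],b[4]],maxiter=25,popsize=8,seed=1,tol=1e-4)
        dd=q.x[:2]-[.6155,-.238];print("lean",round(ly,2),"score",round(-q.fun,3),"rel",c*dd[0]+s*dd[1],-s*dd[0]+c*dd[1],"roll",q.x[2])
E
python3 chk.py scene side wrist
```

```text
19.75 pos [ 0.443  -0.2472  0.04  ] yaw 1.4071962892881924 q6 -0.505383808544188 F [-2.5578 -1.0105 16.5618] open 0.014928559109735392 ang,rad,x (np.float64(2.1974097033952695), np.float64(0.044904152188795975), np.float64(-0.17124653102961995))
14.8 [0.0019 0.0023 0.0034]
14.9 [0.0019 0.0096 0.0119]
15.05 [0.0019 0.0222 0.0231]
score nan xyyaw,lean [ 0.6159 -0.2255 -0.1158 -0.0319 -0.1108] rel seat -0.0016457744750134015 0.01239028643330124 upright score nan
lean -0.16 score nan rel -0.019579908924690668 -0.008210021811068554 roll -0.05199255431324464
lean -0.12 score nan rel -0.019579908924690668 -0.008210021811068554 roll -0.05199255431324464
lean -0.08 score nan rel -0.019579908924690668 -0.008210021811068554 roll -0.05199255431324464
lean -0.04 score nan rel -0.019579908924690668 -0.008210021811068554 roll -0.05199255431324464
lean 0.0 score nan rel -0.019579908924690668 -0.008210021811068554 roll -0.05199255431324464
lean 0.04 score nan rel -0.019579908924690668 -0.008210021811068554 roll -0.05199255431324464
lean 0.08 score nan rel -0.019579908924690668 -0.008210021811068554 roll -0.05199255431324464
lean 0.12 score nan rel -0.019579908924690668 -0.008210021811068554 roll -0.05199255431324464
lean 0.16 score nan rel -0.019579908924690668 -0.008210021811068554 roll -0.05199255431324464chk.py:35: RuntimeWarning: Mean of empty slice.
  s+=(masks[n][M>0].mean() if M.any() else 0)-masks[n][ring>0].mean()
  ret = ret.dtype.type(ret / rcount)
chk.py:25: RuntimeWarning: invalid value encountered in cast
  cv2.fillConvexPoly(M,cv2.convexHull((proj(ims[n],P)*8).round().astype(np.int32)),1,cv2.LINE_8,3)
```

Emit:
jog_arm(
  plan=[
    [[1, 0, 0.0055, 0.0065, 0], [1, 0, 0.0115, 0.0124, 0], [1, 0, 0.0115, 0.0124, 0]],
  ],
)

```text
t: 20.2
eef_pos: [0.4437, -0.2436, 0.0356]
eef_rot: [0.082, 0.997, -0.002, 0.0]
wrist_force: [-6.4, -5.1, 20.8]
opening: 0.0149
gripper_force: 63.6
```

```bash
python3 crank.py 0 14.95;  python3 chk.py scene side
```

```text
20.2 pos [ 0.4437 -0.2436  0.0356] yaw 1.4065426670005727 q6 -0.49731374045560933 F [-6.4499 -5.126  20.8378] open 0.014941858900978149 ang,rad,x (np.float64(2.3242047433571376), np.float64(0.044866192703377765), np.float64(-0.17114128254952776))
14.95 [0.0022 0.0045 0.0049]
score 0.7126769073805941 xyyaw,lean [ 0.6166 -0.2269 -0.185  -0.1376  0.1196] rel seat -0.0007282612433322335 0.011099792401947629 upright score 0.5609884912367391
lean -0.16 score 0.694 rel -0.00024624501821433106 0.008429199637254563 roll 0.1158652615672343
lean -0.12 score 0.707 rel -0.0013432776240809756 0.007670499521767907 roll 0.09172644822415214
lean -0.08 score 0.704 rel -0.0032945655305433664 0.003243692424711227 roll 0.036970633251429526
lean -0.04 score 0.69 rel -0.008144654657328316 0.007181305024954172 roll 0.0656945033478098
lean 0.0 score 0.683 rel -0.006856214836920724 -0.0005783830526283727 roll -0.023256800032843836
lean 0.04 score 0.67 rel -0.008760221968631424 -0.0010880646424225745 roll -0.03975666803615817
lean 0.08 score 0.657 rel -0.012073711182738032 -0.004110918081889282 roll -0.06492798577125922
lean 0.12 score 0.642 rel -0.01586608195112546 -0.006364996086338195 roll -0.08673107853824646
lean 0.16 score 0.615 rel -0.0171406146928471 -0.003361971080581941 roll -0.0932272206062221
```

Emit:
jog_arm(
  plan=[
    [[0.4, 0, 0, 0, 0], [0, 0, 0, 0, 0], [0, 0, 0, 0, 0], [0, 0, 0, 0, 0], [0, 0, 0, 0, 0]],
  ],
)

```text
t: 20.8
eef_pos: [0.4433, -0.2417, 0.0345]
eef_rot: [0.082, 0.997, 0.0, -0.0]
wrist_force: [0.0, 0.8, -0.5]
opening: 0.0848
gripper_force: 0.0
```

Emit:
jog_arm(
  plan=[
    [[0, 0, 0, -0.08, 0], [0, 0, 0, -0.2, 0], [0, 0, 0, -0.32, 0], [0, 0, 0, -0.44, 0], [0, 0, 0, -0.56, 0]],
  ],
)

```text
t: 21.3
eef_pos: [0.4431, -0.2414, 0.2608]
eef_rot: [0.081, 0.997, -0.0, 0.0]
wrist_force: [1.3, -0.5, -0.4]
opening: 0.0856
gripper_force: 0.0
```

Emit:
jog_arm(
  plan=[
    [[0, 0.1, 0, -0.1, 0], [0, 0.1, 0, -0.2, 0], [0, 0.1, 0, -0.2, 0], [0, 0.1, 0, -0.2, 0]],
  ],
)

```text
t: 21.7
eef_pos: [0.4043, -0.2356, 0.3392]
eef_rot: [0.082, 0.997, -0.0, 0.001]
wrist_force: [-0.7, -0.2, 0.0]
opening: 0.0852
gripper_force: 0.0
```

```bash
python3 crank.py 0 14.95; python3 mv.py .56 -.33 .36 -.162
```

```text
21.7 pos [ 0.4043 -0.2356  0.3392] yaw 1.4072930872499996 q6 -0.5385786442409503 F [-0.6908 -0.1852  0.0196] open 0.08518131901468899 ang,rad,x (np.float64(0.11387064158709044), np.float64(0.2746627755524817), np.float64(-0.21139329365428927))
14.95 [-0.0975  0.0014  0.764 ]
21.7 [ 0.4043 -0.2356  0.3392] yaw 1.4072930872499996 F [-0.6908 -0.1852  0.0196] open 0.08518131901468899
shift [-0.4226 -0.1695 -0.0514] turn 0.49952150399155687
```

The crank reads about 14.89 and I've released it. I'll return the wrist camera to the w1 viewpoint for a numeric check.

Emit:
jog_arm(
  plan=[
    [[0, -0.08, -0.03, -0.05, 0.045], [0, -0.16, -0.07, -0.05, 0.09], [0, -0.24, -0.1, -0.05, 0.135], [0, -0.32, -0.13, -0.05, 0.18], [0, -0.4, -0.17, -0.05, 0.225]],
  ],
)

```text
t: 22.2
eef_pos: [0.5522, -0.3286, 0.357]
eef_rot: [0.424, 0.906, 0.0, -0.001]
wrist_force: [0.3, -0.6, 0.8]
opening: 0.0854
gripper_force: 0.0
```

Emit:
jog_arm(
  plan=[
    [[0, 0, 0, 0, 0.047], [0, 0, 0, 0, 0.094], [0, 0, 0, 0, 0.14], [0, 0, 0, 0, 0.187], [0, 0, 0, 0, 0.234]],
  ],
)

```text
t: 22.7
eef_pos: [0.5511, -0.3284, 0.3568]
eef_rot: [0.721, 0.693, -0.0, -0.001]
wrist_force: [1.3, 1.3, 0.2]
opening: 0.0855
gripper_force: 0.0
```

Emit:
jog_arm(
  plan=[
    [[0, 0, 0, 0, 0.04], [0, 0, 0, 0, 0.04], [0, 0, 0, 0, 0.04]],
  ],
)

```text
t: 23.0
eef_pos: [0.551, -0.3284, 0.3577]
eef_rot: [0.76, 0.65, -0.0, -0.001]
wrist_force: [0.8, 0.5, 0.2]
opening: 0.0853
gripper_force: 0.0
```

```bash
python3 mv.py .56 -.33 .36 -.162; python3 - <<'E'
from workcell import r
from h import *
from scipy.ndimage import map_coordinates as mc
w=r.get_image("wrist");pickle.dump(w,open("f1.pkl","wb"))
g=w["pixels"].astype(float);V=[.618,-.2384,-.162]
def pr(P):
    q=proj(w,place(V,P));return q,["%d/%d"%(mc(g[...,0],[[b],[a]],order=1)[0],mc(g[...,2],[[b],[a]],order=1)[0]) for a,b in q]
for z in (.223,.102):
  for y in((0,) if z>.2 else(-.045,.045)):
    xs=np.arange(-.05,.026,.003);q,c=pr([(x,y,z) for x in xs]);print(z,y,q[0].round(),dict(zip((xs*1000).round().astype(int).tolist(),c)))
ys=np.arange(-.06,.061,.004);q,c=pr([(-.0115,y,.223) for y in ys]);print("top y",dict(zip((ys*1000).round().astype(int).tolist(),c)))
E
python3 chk.py scene side wrist
```

```text
23.0 [ 0.551  -0.3284  0.3577] yaw -0.15626211474317395 F [0.8305 0.4565 0.161 ] open 0.08527954335916582
shift [-0.0004  0.0229 -0.0059] turn 0.0018264256030359532
0.223 0 [282.  83.] {-50: '143/122', -47: '143/122', -44: '143/122', -41: '141/122', -38: '140/121', -35: '139/120', -32: '170/143', -29: '38/15', -26: '63/22', -23: '39/11', -20: '82/31', -17: '122/44', -14: '120/44', -11: '118/39', -8: '115/40', -5: '111/36', -2: '124/108', 1: '136/117', 4: '146/125', 7: '145/124', 10: '144/124', 13: '143/122', 16: '134/111', 19: '179/88', 22: '178/88', 25: '193/72'}
0.102 -0.045 [281. 129.] {-50: '142/121', -47: '142/120', -44: '141/117', -41: '141/119', -38: '139/118', -35: '139/118', -32: '139/117', -29: '140/119', -26: '118/99', -23: '181/151', -20: '89/59', -17: '95/34', -14: '74/30', -11: '74/29', -8: '74/31', -5: '74/29', -2: '74/28', 1: '73/28', 4: '89/55', 7: '145/125', 10: '144/123', 13: '145/123', 16: '143/123', 19: '144/123', 22: '143/121', 25: '144/122'}
0.102 0.045 [282.  51.] {-50: '144/125', -47: '144/126', -44: '144/124', -41: '144/124', -38: '144/125', -35: '145/126', 
[... 1070 characters left out ...]
61 roll 0.07660936797659511
lean -0.08 score 0.702 rel -0.005465162351059824 0.0065186718779594 roll 0.09083163611028976
lean -0.04 score 0.757 rel -0.005068876101308834 0.0031566980455886473 roll 0.04133144546185071
lean 0.0 score 0.788 rel -0.009234742608867016 -0.0005337835364157225 roll 0.0077459163634774515
lean 0.04 score 0.747 rel -0.011689887080948288 -0.0012852366627193038 roll -0.0019209076136619619
lean 0.08 score 0.712 rel -0.014106198271027581 -0.0034477841057426323 roll -0.02556258650274527
lean 0.12 score 0.673 rel -0.01684400659611211 -0.0061389954182620755 roll -0.05920382610106124
lean 0.16 score 0.64 rel -0.018687876491464604 -0.010743353763941072 roll -0.11784283588990926
```

With the wrist view included, the fit now gives lean and roll of about 0 to 0.015 rad. The crest sits about 9 mm from the seat and at mid-width, with both jaws against it. Handing in.

```bash
python3 -c "
from workcell import r
print(r.hand_in())"
```

```text
the job is handed in; nothing more can be done
None
```

The job is handed in: the crest stands upright at mid-width, firmly clamped with the crank at about 14.9 rad. The rosette was still on its hook when last checked, and no move went near the bottle, brush or mallet.

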